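Set the air-flow tester's range dial by fingertip and start it

ROBOT

A 6-joint arm with a two-finger parallel gripper is mounted at the origin on the work surface. World frame = base frame: x ahead of the robot, y to its left, z up, the work surface at z = 0. Lengths are in mm, angles in rad, forces in N, time in s.
With the tool pointing down it reaches from about 275 to 1000 mm from the base axis. Payload 8.4 kg.
Tool frame: the origin (TCP) lies on the mounting face of the last link; the fingertips stand 173 mm ahead of it and the grasp point (between the pads) lies 155 mm ahead of it; z points along the fingers, y is the direction in which the jaws open and shut (so a half turn about z gives the same grasp; the last joint's range is limited). The gripper opens to 85 mm and grips with 20 to 120 N. Pads are 22 mm wide; open, the fingers measure 114 mm over their backs; the gripper's body (76 mm by 85 mm) begins 54 mm behind the grasp point. The pads swing forward as they close: fully open they stand 13 mm farther back than shut.
Start: joints at [-1.225, 0.353, 1.633, -0, 1.155, -0.002], TCP at [213.018, -587.582, 404.681] pointing down, gripper open.
Joint ranges: [-2.63, 2.63], [-0.92, 2.1], [0.06, 2.66], [-1.3, 4.44], [0, 2.69], [-3.02, 3.02]. Speed limits (rad/s): [2.22, 2.22, 2.79, 3.14, 3.14, 3.14].

INTERFACE

Orientations are given as [roll, pitch, yaw] about the fixed x, y, z axes, in that order (R = Rz(yaw) Ry(pitch) Rx(roll)).
In Python, from rig import r, grab_frame, spotter gives the robot as it stands.
- The arm moves only by the tool apply_moves, never from a script. Its argument "motion" is text: rows parted by semicolons, each of 5 numbers parted by spaces: the opening, from -1 (shut) to 1 (fully open), then the shift along the tool's x, y, z as a fraction of full scale, then the turn about the tool's z as a fraction of full scale. In form: hand x y z twist; .... A call has 1 to 20 rows; each row is the pose to reach, as a shift and turn from the pose commanded when the call began, along the tool's axes at that moment, turning the shorter way round; what a row does not reach only later rows make up. Full scale, the value 1, is 1 m for a shift and pi rad for a turn. A row lasts 1/12 s, in which the tool goes at most 41.7 mm and 7.16 degrees, less where a joint would pass 70% of its speed; a pose out of reach is approached as far as the arm can. A call with a number of a shift or a turn outside -1 to 1 is refused whole. A call with a gripper value outside its range is refused whole. The fingers move at their own pace and stop on an object; "squeeze" is the grip in N (left out, the last holds). Time passes only in rows, so rows that repeat a pose let the fingers close. It gives the time, the measured TCP pose, the force and the opening at its end, in the units of the state.
- r.sense(): the state, without advancing time (a new reading comes with each control period).
- grab_frame(name): name is "scene" or "top" or "wrist"; returns a dict with "img" (480x640x3 uint8, red, green, blue), "fx", "fy", "cx", "cy" (pixels), "R" (3x3) and "t" (3): a world point X has camera coordinates R X + t. Camera axes: x right, y down, z forward; pixel columns grow to the right and rows downward; lengths in mm; the calibration is good to about 2 mm. A picture is of the moment at which its call begins. There is no depth.
- r.sign_off(): hands the job in, once; it reports no verdict.
Trained networks look in the newest picture that a camera, given by its name, has taken for a name from the list of things; names that differ only in an ending like _2 or _b are one class to them, and where a whole thing is asked for, a point or a joint stands for the part that bears it (a point fixed in the world has none). Each returns a list of dicts, best first, with "conf" (0 to 1); they miss things now and then, are a little off and sometimes report something else, mostly with a low value. They report only what shows in the picture. A call takes as long as a camera call.
- spotter.boxes_of(query, camera): "point" ([x, y, z] in mm, in world coordinates, good to about 4 mm: the middle of the surface that is visible of it).
- spotter.place_of(query, camera): "point" ([x, y, z] in mm, in world coordinates, good to about 4 mm: a listed point, or the origin of a listed thing).
The state is a dict: "clock": time; "qpos": joint angles; "qvel": joint speeds; "joint_efforts": joint torques, N m; "eef_pos": TCP position; "tcp_rot": TCP orientation; "contact_force": force on the tool from outside, world axes, zero at the start; "wrist_torque": the same for the moment, N m; "opening": opening from 0.0 (shut) to 1.0 (fully open).
Only numpy, scipy, OpenCV 4.12 (cv2) and the standard library are available. Lean on these libraries where they do the work, as an engineer would, in place of code of your own. Each camera call takes 0.05 s, during which the arm holds its last target.

TASK

On the bench air-flow tester, lay a fingertip on the big knurled dial and turn it clockwise until its white line has clicked into the position with the long mark; only then press the round start button fully down and let it come back up. Nothing is to be gripped or lifted: leave the tester standing where it is, and leave the cassette, mug, carton and screwdriver alone.

Things in the scene. Friction and masses are not known exactly. Their poses are not given: they have to be found in the camera images.
- tester: Low off-white bench instrument, a loose 4 kg box on rubber feet, 200 mm (own x) by 280 mm (own y) by 85 mm high. Origin: centre of its underside; z up. Its flat top (z = 85 mm) carries, in its own x, y: the dial's axis at (-5, -55) mm and the start button's axis at (-25, 90) mm; both axes are vertical. Also a flat blank display at (66, 10) mm. Its front (own -x) looks roughly towards the robot.
- dial_top (a point): Centre of the flat top face of the big black dial, on its axis, 113 mm above the table. The dial is a disc 96 mm across (too wide to pinch) and 20 mm thick with a fine knurled rim; its underside is 8 mm clear of the tester's top. The top face is flat and free to press on anywhere. The shaft is sprung: pressed straight down the dial gives up to 5 mm, about 1.5 N to begin and 1.5 N per mm after that, and comes back.
- dial (a joint): Angle of the dial in rad, growing CLOCKWISE seen from above. It clicks into five positions 0.628 rad (36 degrees) apart: 0, 0.628, 1.257, 1.885 and 2.513, with stops 0.1 rad beyond the first and last. The position with the long mark is 1.885; it starts in one of the three before it. About 0.06 N m takes it over a click, so some 5 N of press by a fingertip at 30 mm from the axis turns it; let go, it springs into the nearest position.
- dial_line (a point): Outer end of the white line on the dial's top, 46 mm from its axis; turns with the dial. The line is flush: 26 mm long, 4 mm wide, radial.
- long_mark (a point): Middle of the long mark on the tester's top: a flush black radial bar 26 by 6 mm, its middle 67 mm from the dial's axis. The other four positions have round black dots 9 mm across at 60 mm from the axis. In place, the white line points straight along the long mark.
- start_top (a point): Centre of the top of the start button: a black cap 26 mm across in a dark round housing 42 mm across and 12 mm high. Its top stands 107 mm above the table when up.
- start (a joint): Travel of the start button in m: 0 up, 0.006 fully down (straight down, about 4 N). It springs back up when let go.
- cassette: Bystander: grey round filter cassette, 42 mm across, 24 mm high, standing loose on the tester's top, on the far side beyond the start button. Origin: centre of its underside.
- mug: Bystander: white mug, 80 mm across, 90 mm high, on the table at the tester's left (own +y). Origin: centre of its underside.
- carton: Bystander: cardboard carton 90 by 60 by 70 mm high, on the table at the tester's right (own -y). Origin: centre of its underside.
- screwdriver: Bystander: screwdriver 170 mm long, grey handle, lying on the table beyond the tester. It lies along its own x with the handle to -x. Origin: on the table under it.

How it is judged:
By the outcome, as a careful person would: the job done as asked, in the order asked, and still so for the second after the job is handed in, with the robot touching nothing.
It also fails if it takes over 45 s, if anything falls off the work surface, if the arm or the gripper's body presses on something with over 40 N, if the wrist force passes 120 N, or if a joint passes its speed limit or range.

## Working session

There is one attempt and no reset: what is moved stays moved. The work goes in short steps, Python scripts to look and compute and a tool call to move; the robot and the scene stay as the last step left them, time stands still between calls to the robot, and variables do not carry over. Pictures are saved under pics/ and viewed, and the job is handed in when it is done.

Besides the shell and the picture viewer there is one more tool, called as name(argument=value, ...) on one line, values as JSON. apply_moves: Moves the arm, as the interface text tells. Its arguments: {"type":"object","properties":{"motion":{"type":"string"},"squeeze":{"type":"number"}},"required":["motion"]}

```bash
ls; mkdir -p pics; python3 - <<'E'
from rig import r, grab_frame, spotter
import cv2
print(r.sense())
for c in ["scene","top"]:
    f=grab_frame(c); cv2.imwrite(f"pics/{c}0.png",f["img"][:,:,::-1])
    print(c,f["fx"],f["R"],f["t"])
    for q in ["tester","dial_top","dial_line","long_mark","start_top","cassette","mug","carton","screwdriver"]:
        print(q,[(list(map(round,d["point"])),round(d["conf"],2)) for d in spotter.place_of(q,c)[:2]])
E
```

```text
pics
{'clock': 0.0, 'qpos': array([-1.22539299e+00,  3.53655963e-01,  1.63415944e+00,  2.97434098e-05,
        1.15520820e+00, -2.39468465e-03]), 'qvel': array([ 4.40964057e-04, -1.59528770e-04,  1.21109492e-03, -9.20345848e-04,
        8.94763617e-04,  1.96226496e-05]), 'joint_efforts': array([-3.29416391e-03, -6.05260277e+01, -3.42072451e+01, -5.69255960e-06,
        9.44688858e-03, -6.78252991e-05]), 'eef_pos': array([ 212.9418257 , -587.34383396,  403.94580404]), 'tcp_rot': array([-3.14016178e+00, -3.06209956e-05,  3.47785971e-01]), 'contact_force': array([-0.07045779,  0.60293776, -0.45412647]), 'wrist_torque': array([ 0.01582135,  0.00330075, -0.05441232]), 'opening': 1.000055016452696}
scene 610.1931243702635 [[ 0.59369544  0.80467457  0.00495612]
 [ 0.64212672 -0.47003639 -0.60558985]
 [-0.4849732   0.36271839 -0.7957615 ]] [-413.2050859  -271.12642996 1570.67783552]
tester [([548, 25, -1], 0.83)]
dial_top [([537, -32, 115], 0.94)]
dial_line [([502, -57, 113], 0.88), ([473, -217, 2], 0.22)]
long_mark [([481, 7, 88], 0.7)]
start_top [([521, 112, 108], 0.41)]
cassette [([609, 113, 85], 0.84)]
mug [([551, 238, 3], 0.79), ([482, 8, 90], 0.75)]
carton [([471, -216, 2], 0.89), ([483, 5, 86], 0.16)]
screwdriver [([715, -8, -2], 0.91)]
top 462.33311373418013 [[ 0.02749217 -0.99919594  0.02918326]
 [-0.9931338  -0.03062295 -0.11290475]
 [ 0.11370765 -0.02587889 -0.99317715]] [ 38.73207479 619.9748729  833.81739468]
tester [([547, 21, 4], 0.82), ([488, 12, 82], 0.16)]
dial_top [([539, -38, 113], 0.82)]
dial_line [([501, -64, 116], 0.64)]
long_mark [([486, 9, 83], 0.6)]
start_top [([523, 111, 106], 0.58)]
cassette [([607, 106, 87], 0.64)]
mug [([555, 237, -2], 0.88)]
carton [([473, -216, 1], 0.9)]
screwdriver [([714, -8, -2], 0.77)]
```

View pics/scene0.png

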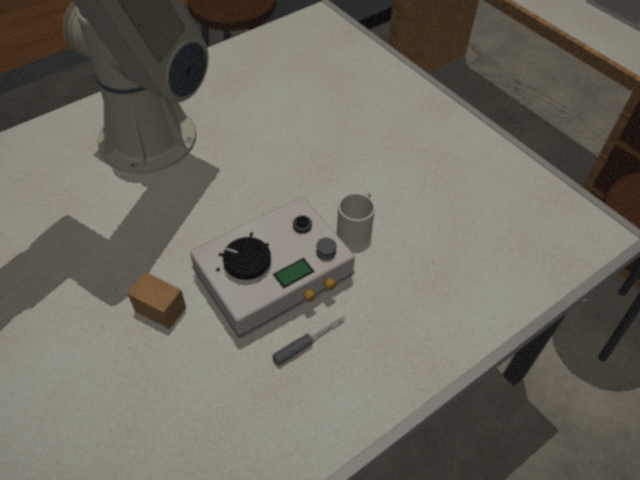

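View pics/top0.png

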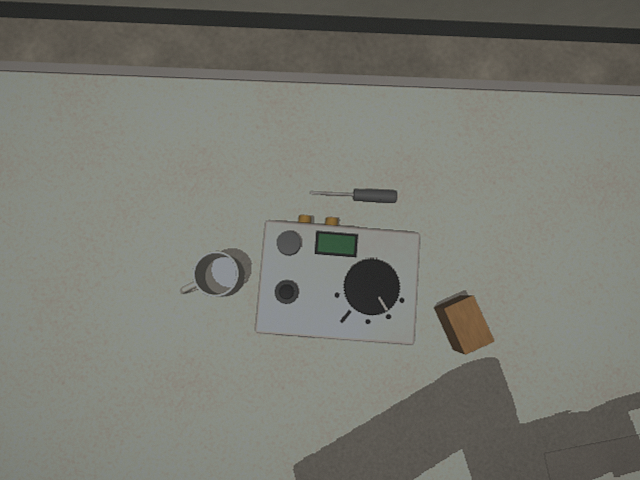

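The two views agree. In the top view the dial is at about (372,287), and its white line points at the second dot (389,317). The long mark is at (346,316), two clicks clockwise. The button is at (287,292). Next I'll refine the dial and button centres from pixels.

```bash
cat > h.py <<'E'
import numpy as np, cv2
def unproj(f,u,v,z):
    R,t=np.array(f["R"]),np.array(f["t"])
    d=R.T@np.array([(u-f["cx"])/f["fx"],(v-f["cy"])/f["fy"],1.]); c=-R.T@t
    return c+d*(z-c[2])/d[2]
def proj(f,X):
    p=np.array(f["R"])@np.array(X)+np.array(f["t"]); return f["fx"]*p[0]/p[2]+f["cx"],f["fy"]*p[1]/p[2]+f["cy"]
E
python3 - <<'E'
from rig import r, grab_frame, spotter
from h import *
f=grab_frame("top"); im=f["img"]; g=cv2.cvtColor(im,cv2.COLOR_RGB2GRAY)
m=(g<75).astype('uint8'); m[:, :262]=0; m[:,412:]=0; m[:235]=0; m[335:]=0
n,l,s,c=cv2.connectedComponentsWithStats(m)
for i in range(1,n):
    if s[i,4]>8: print(s[i],c[i].round(1), unproj(f,*c[i],85).round(1), unproj(f,*c[i],113).round(1),unproj(f,*c[i],100).round(1))
x0,y0=250,210
cv2.imwrite("pics/topz.png",cv2.resize(im[y0:350,x0:430],None,fx=4,fy=4,interpolation=cv2.INTER_CUBIC)[:,:,::-1])
E
```

```text
[315 235  43  22 742] [337.3 244.5] [609.   23.8  85. ] [605.9  25.7 113. ] [607.3  24.9 100. ]
[280 242  21  14  38] [293.  250.5] [596.  101.7  85. ] [593.4 101.  113. ] [594.6 101.3 100. ]
[ 344  258   56   57 2410] [371.1 286.2] [537.4 -37.3  85. ] [536.8 -33.2 113. ] [537.  -35.1 100. ]
[275 280  24  24 442] [286.4 291.4] [524.1 110.8  85. ] [523.9 109.7 113. ] [524.  110.2 100. ]
[335 293   4   5  17] [336.5 294.6] [520.9  23.2  85. ] [520.9  25.1 113. ] [520.9  24.2 100. ]
[400 298   4   5  17] [401.4 299.9] [514.9 -90.9  85. ] [515.1 -85.  113. ] [515.  -87.7 100. ]
[341 310  10  13  41] [345.2 316.1] [484.2   7.3  85. ] [485.5   9.8 113. ] [484.9   8.6 100. ]
[386 314   5   5  18] [388.1 316.3] [485.9 -67.8  85. ] [487.1 -62.7 113. ] [486.5 -65.  100. ]
[366 320   4   4  14] [367.5 321.3] [476.3 -31.8  85. ] [477.8 -28.  113. ] [477.1 -29.8 100. ]
```

View pics/topz.png

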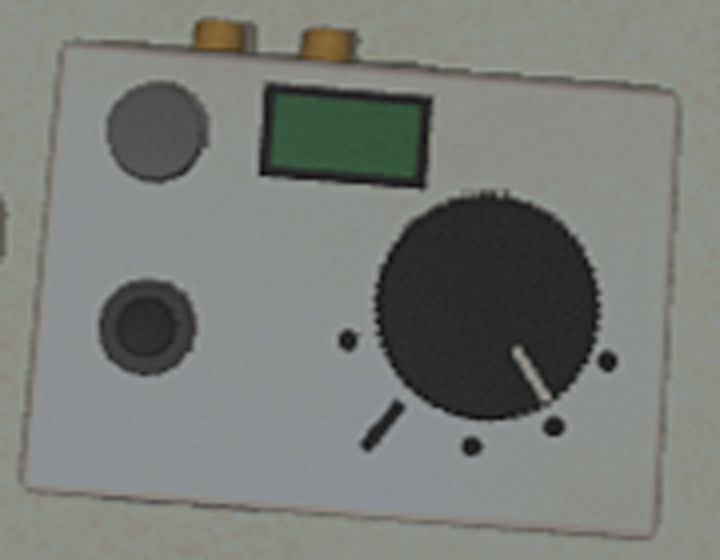

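```bash
cat >> h.py <<'E'
def plan(targets, yaw0, p0):
    "targets: list of (x,y,z,yaw) world TCP -> rows in tool fractions from p0,yaw0 (tool down)"
    c,s=np.cos(yaw0),np.sin(yaw0)
    for x,y,z,yw in targets:
        d=np.array([x,y,z])-p0
        tw=-(yw-yaw0)
        print("%.4f %.4f %.4f %.4f"%((c*d[0]+s*d[1])/1e3,(s*d[0]-c*d[1])/1e3,-d[2]/1e3,tw/np.pi))
E
python3 - <<'E'
from h import *
plan([(560.6,-16,404.7,np.deg2rad(60)),(560.6,-16,310,np.deg2rad(60))],0.3478,np.array([213.02,-587.58,404.68]))
E
```

```text
0.5216 -0.4189 -0.0000 -0.2226
0.5216 -0.4189 0.0947 -0.2226
```

apply_moves(motion="-1 0.522 -0.419 0 -0.223; -1 0.522 -0.419 0 -0.223; -1 0.522 -0.419 0 -0.223; -1 0.522 -0.419 0 -0.223; -1 0.522 -0.419 0 -0.223; -1 0.522 -0.419 0 -0.223; -1 0.522 -0.419 0 -0.223; -1 0.522 -0.419 0 -0.223; -1 0.522 -0.419 0 -0.223; -1 0.522 -0.419 0 -0.223; -1 0.522 -0.419 0 -0.223; -1 0.522 -0.419 0 -0.223; -1 0.522 -0.419 0 -0.223; -1 0.522 -0.419 0 -0.223; -1 0.522 -0.419 0 -0.223; -1 0.522 -0.419 0 -0.223; -1 0.522 -0.419 0 -0.223; -1 0.522 -0.419 0.095 -0.223; -1 0.522 -0.419 0.095 -0.223; -1 0.522 -0.419 0.095 -0.223", squeeze=20)

```text
clock: 2.72
eef_pos: [558.8, -15.4, 304.8]
tcp_rot: [-3.135, 0.003, 1.049]
contact_force: [-1.5, -0.9, -0.4]
opening: 0.0
```

apply_moves(motion="-1 0 0 0 0; -1 0 0 0 0; -1 0 0 0 0")

```text
clock: 2.97
eef_pos: [561.9, -16.1, 311.8]
tcp_rot: [3.139, -0.001, 1.048]
contact_force: [-0.2, -0.3, 0.1]
opening: -0.001
```

```bash
python3 - <<'E'
from rig import r, grab_frame, spotter
import cv2
s=r.sense(); print(s["eef_pos"],s["tcp_rot"],s["contact_force"],s["qpos"])
for c in ["wrist","top"]:
    f=grab_frame(c); cv2.imwrite(f"pics/{c}1.png",f["img"][:,:,::-1])
E
```

```text
[561.89539309 -16.11616131 311.75613355] [ 3.13918036e+00 -1.28386230e-03  1.04789163e+00] [-0.232498   -0.30562696  0.0697961 ] [-3.13403243e-02  3.63298561e-01  1.85262210e+00 -8.48926726e-06
  9.22939336e-01  4.91571036e-01]
```

View pics/wrist1.png

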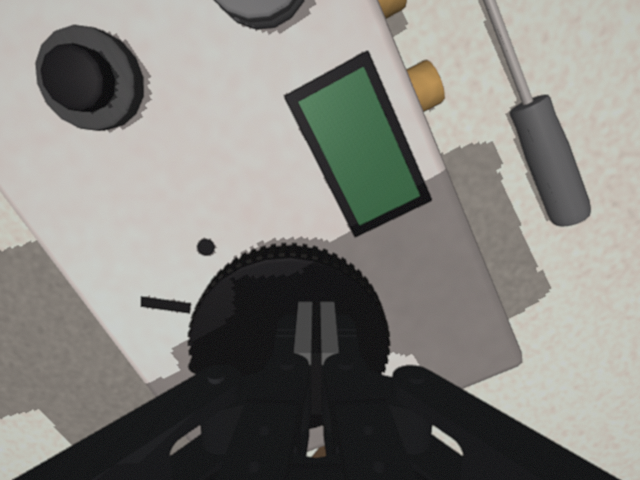

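View pics/top1.png

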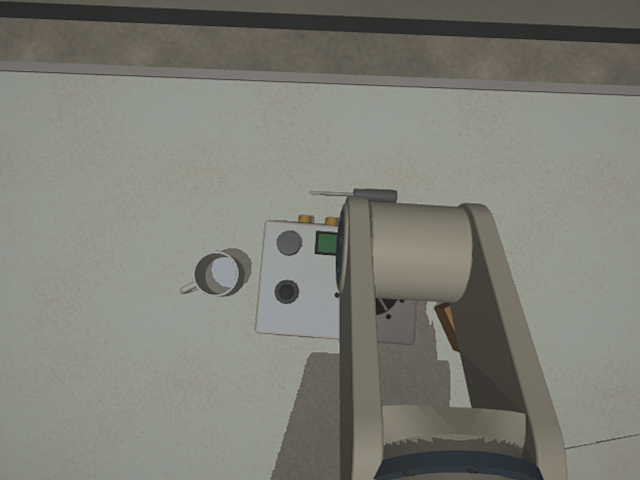

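The wrist view shows the closed fingertips over the dial's far side at about (317,330), with the long mark at (165,304). Now I'll go down until I feel contact.

apply_moves(motion="-1 0 0 0.01 0; -1 0 0 0.018 0; -1 0 0 0.02 0; -1 0 0 0.02 0; -1 0 0 0.021 0; -1 0 0 0.022 0; -1 0 0 0.023 0; -1 0 0 0.023 0; -1 0 0 0.023 0; -1 0 0 0.023 0")

```text
clock: 3.9
eef_pos: [561.0, -15.7, 286.8]
tcp_rot: [3.141, -0.0, 1.048]
contact_force: [0.5, -0.7, -0.5]
opening: -0.001
```

apply_moves(motion="-1 0 0 0.001 0; -1 0 0 0.002 0; -1 0 0 0.003 0; -1 0 0 0.003 0; -1 0 0 0.003 0; -1 0 0 0.003 0")

```text
clock: 4.4
eef_pos: [561.2, -15.8, 284.0]
tcp_rot: [3.141, -0.0, 1.048]
contact_force: [-0.1, 0.7, 5.0]
opening: 0.001
```

```bash
python3 - <<'E'
from h import *
c=np.array([537,-34.5]);p0=np.array([561,-15.8,283.7]);v=p0[:2]-c
T=[]
for k in range(1,20):
    a=-np.deg2rad(4.1*k); R=np.array([[np.cos(a),-np.sin(a)],[np.sin(a),np.cos(a)]])
    q=c+R@v; T.append((*q,p0[2]-1,1.0484+a))
plan(T,1.0484,p0)
E
```

```text
-0.0009 0.0020 0.0010 0.0228
-0.0019 0.0039 0.0010 0.0456
-0.0031 0.0057 0.0010 0.0683
-0.0044 0.0075 0.0010 0.0911
-0.0058 0.0091 0.0010 0.1139
-0.0073 0.0107 0.0010 0.1367
-0.0090 0.0121 0.0010 0.1594
-0.0107 0.0134 0.0010 0.1822
-0.0125 0.0146 0.0010 0.2050
-0.0144 0.0157 0.0010 0.2278
-0.0164 0.0166 0.0010 0.2506
-0.0184 0.0174 0.0010 0.2733
-0.0205 0.0180 0.0010 0.2961
-0.0227 0.0185 0.0010 0.3189
-0.0248 0.0188 0.0010 0.3417
-0.0270 0.0189 0.0010 0.3644
-0.0292 0.0189 0.0010 0.3872
-0.0313 0.0188 0.0010 0.4100
-0.0335 0.0185 0.0010 0.4328
```

apply_moves(motion="-1 -0.0009 0.002 0.001 0.023; -1 -0.0019 0.0039 0.001 0.046; -1 -0.0031 0.0057 0.001 0.068; -1 -0.0044 0.0075 0.001 0.091; -1 -0.0058 0.0091 0.001 0.114; -1 -0.0073 0.0107 0.001 0.137; -1 -0.009 0.0121 0.001 0.159; -1 -0.0107 0.0134 0.001 0.182; -1 -0.0125 0.0146 0.001 0.205; -1 -0.0144 0.0157 0.001 0.228; -1 -0.0164 0.0166 0.001 0.251; -1 -0.0184 0.0174 0.001 0.273; -1 -0.0205 0.018 0.001 0.296; -1 -0.0227 0.0185 0.001 0.319; -1 -0.0248 0.0188 0.001 0.342; -1 -0.027 0.0189 0.001 0.364; -1 -0.0292 0.0189 0.001 0.387; -1 -0.0313 0.0188 0.001 0.41; -1 -0.0335 0.0185 0.001 0.433; -1 -0.0335 0.0185 0.001 0.433")

```text
clock: 6.07
eef_pos: [560.7, -54.4, 283.3]
tcp_rot: [-3.141, -0.002, -0.317]
contact_force: [0.9, 0.5, 6.8]
opening: 0.0
```

apply_moves(motion="-1 0 0 0 0; -1 0 0 0 0")

```text
clock: 6.23
eef_pos: [560.9, -54.2, 283.3]
tcp_rot: [-3.141, -0.002, -0.312]
contact_force: [1.5, -1.1, 6.1]
opening: -0.0
```

```bash
python3 - <<'E'
from rig import r, grab_frame, spotter
import cv2
for c in ["wrist","scene"]:
    f=grab_frame(c); cv2.imwrite(f"pics/{c}2.png",f["img"][:,:,::-1] if c=="wrist" else cv2.resize(f["img"][180:360,140:380],None,fx=3,fy=3)[:,:,::-1])
E
```

```text
(no output)
```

View pics/wrist2.png

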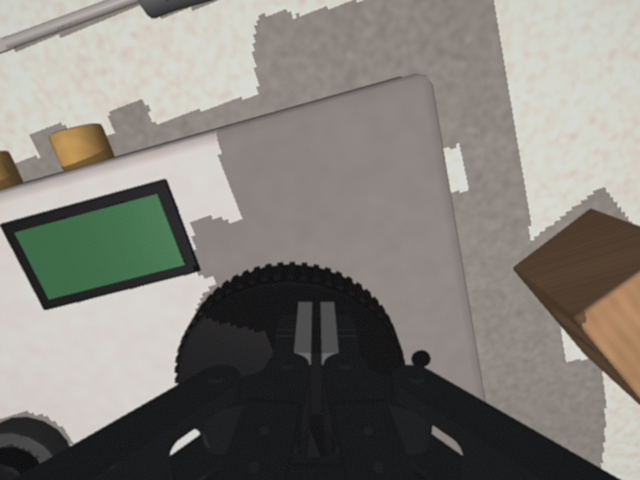

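View pics/scene2.png

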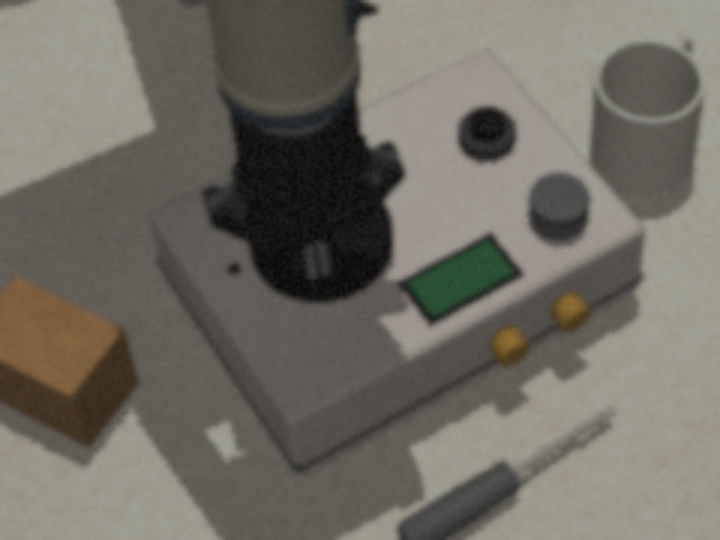

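```bash
python3 - <<'E'
from h import *
c=np.array([537,-34.5]);p0=np.array([561,-15.8,283.7]);v=p0[:2]-c
a=-.433*np.pi; yaw=1.0484+a
R=np.array([[np.cos(1.0484),np.sin(1.0484)],[np.sin(1.0484),-np.cos(1.0484)]])
q=p0[:2]+R@np.array([-33.5,18.5]); print(q,yaw)
plan([(523.5,110.5,342.7,yaw)],yaw,np.array([*q,282.7]))
E
```

```text
[560.3174784  -54.06269939] -0.3119096190043804
-0.0855 -0.1453 -0.0600 -0.0000
```

apply_moves(motion="-1 0 0 -0.015 0; -1 0 0 -0.04 0; -1 0 0 -0.06 0; -1 -0.02 -0.034 -0.06 0; -1 -0.042 -0.072 -0.06 0; -1 -0.064 -0.109 -0.06 0; -1 -0.0855 -0.1453 -0.06 0; -1 -0.0855 -0.1453 -0.06 0; -1 -0.0855 -0.1453 -0.06 0; -1 -0.0855 -0.1453 -0.06 0; -1 -0.0855 -0.1453 -0.06 0")

```text
clock: 7.25
eef_pos: [523.7, 109.6, 342.5]
tcp_rot: [3.141, 0.0, -0.312]
contact_force: [-0.3, -0.2, 0.2]
opening: 0.004
```

```bash
python3 - <<'E'
from rig import r, grab_frame, spotter
import cv2
for c in ["top","scene","wrist"]:
    f=grab_frame(c); im=f["img"]
    print(c,[[(d["point"],d["conf"]) for d in spotter.place_of(q,c)[:1]] for q in ("dial_top","dial_line","long_mark","start_top")])
    if c=="top": im=cv2.resize(im[210:350,250:430],None,fx=4,fy=4)
    if c=="scene": im=cv2.resize(im[180:360,140:380],None,fx=3,fy=3)
    cv2.imwrite(f"pics/{c}3.png",im[:,:,::-1])
E
```

```text
top [[], [([501.5, -7.7, 118.7], 0.73)], [([483.8, 8.4, 81.7], 0.76)], []]
scene [[([537.5, -31.7, 113.8], 0.88)], [([504.7, -3.1, 112.7], 0.65)], [([481.8, 6.9, 89.4], 0.7)], [([604.6, 111.8, 85.5], 0.49)]]
wrist [[([535.6, -36.1, 110.4], 0.71)], [([499.3, -6.3, 110.4], 0.63)], [([481.0, 4.9, 83.3], 0.84)], [([522.5, 114.1, 105.3], 0.57)]]
```

View pics/top3.png

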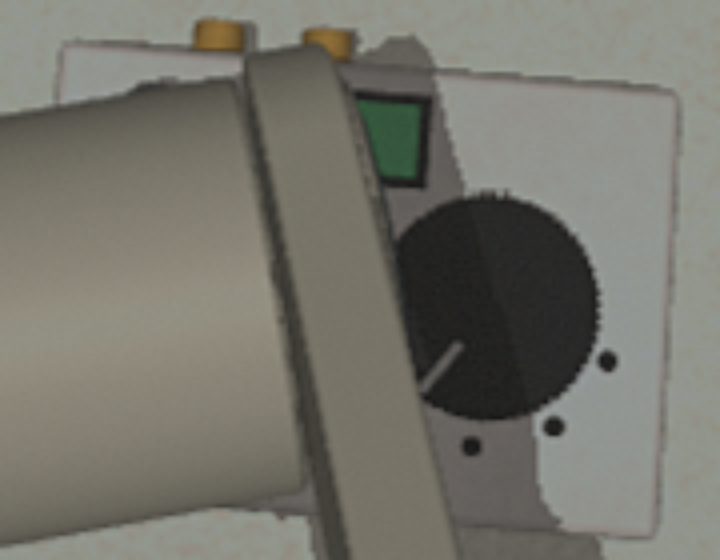

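View pics/scene3.png

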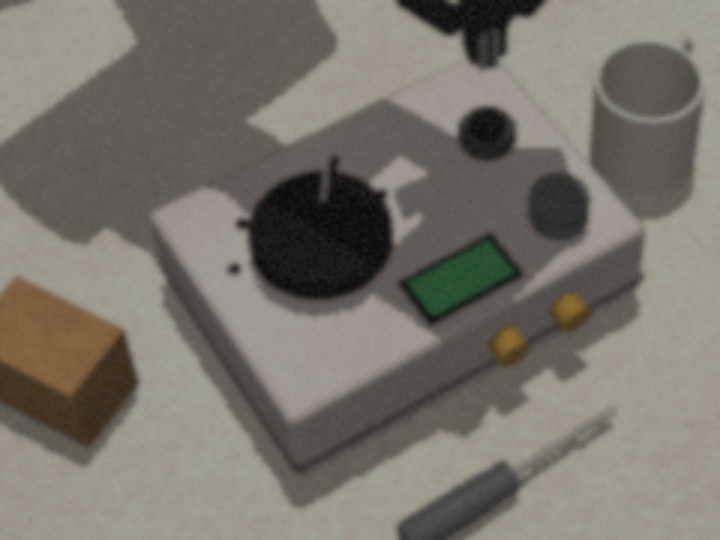

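View pics/wrist3.png

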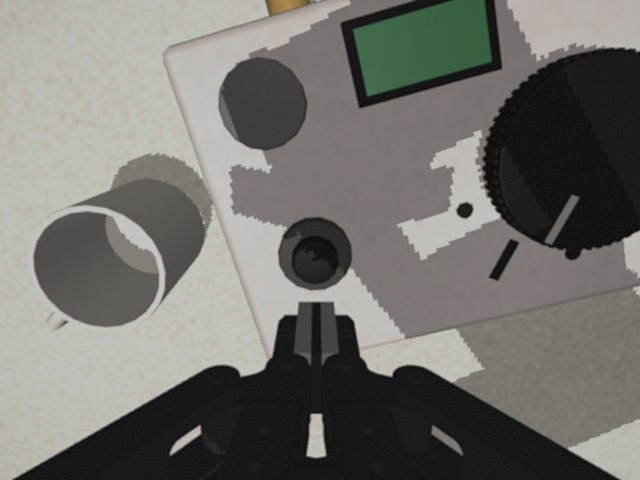

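The white line lies on the long mark in all three views: in the wrist view the line at (563,220) continues onto the mark at (504,260). The tester hasn't moved. The fingertips are over the button, so I'll press it now.

apply_moves(motion="-1 0 0 0.025 0; -1 0 0 0.045 0; -1 0 0 0.055 0; -1 0 0 0.058 0; -1 0 0 0.06 0; -1 0 0 0.062 0; -1 0 0 0.064 0; -1 0 0 0.065 0; -1 0 0 0.065 0; -1 0 0 0.065 0")

```text
clock: 8.83
eef_pos: [523.9, 110.6, 278.3]
tcp_rot: [-3.141, -0.001, -0.312]
contact_force: [0.5, 0.7, 1.5]
opening: 0.001
```

apply_moves(motion="-1 0 0 0.002 0; -1 0 0 0.003 0; -1 0 0 0.004 0; -1 0 0 0.0045 0; -1 0 0 0.005 0; -1 0 0 0.005 0; -1 0 0 0.005 0; -1 0 0 0.005 0")

```text
clock: 9.5
eef_pos: [524.0, 110.6, 274.1]
tcp_rot: [-3.141, -0.001, -0.312]
contact_force: [-2.1, 0.8, 18.3]
opening: -0.0
```

At TCP z 274.1 the force has jumped to 18 N, against about 4 N for the spring. The button is on its stop, so I'll release it and back away.

apply_moves(motion="-1 0 0 0 0; -1 0 0 0 0; -1 0 0 -0.003 0; -1 0 0 -0.007 0; -1 0 0 -0.012 0; -1 0 0 -0.03 0; -1 0 0 -0.06 0; -1 0 0 -0.095 0; -1 0 0 -0.13 0; -1 -0.04 0 -0.13 0; -1 -0.08 0 -0.13 0; -1 -0.12 0 -0.13 0; -1 -0.15 0 -0.13 0; -1 -0.15 0 -0.13 0; -1 -0.15 0 -0.13 0; -1 -0.15 0 -0.13 0; -1 -0.15 0 -0.13 0")

```text
clock: 10.92
eef_pos: [381.6, 156.4, 402.8]
tcp_rot: [-3.142, -0.0, -0.312]
contact_force: [0.4, 0.4, 0.5]
opening: 0.0
```

```bash
python3 - <<'E'
from rig import r, grab_frame, spotter
import cv2
s=r.sense(); print(s["eef_pos"],s["contact_force"])
for c in ["top","scene","wrist"]:
    f=grab_frame(c); im=f["img"]
    print(c,[(q,[(d["point"],d["conf"]) for d in spotter.place_of(q,c)[:1]]) for q in ("tester","dial_line","long_mark","start_top","cassette")])
    if c=="top": im=cv2.resize(im[210:350,250:430],None,fx=4,fy=4)
    if c=="scene": im=cv2.resize(im[180:360,140:380],None,fx=3,fy=3)
    cv2.imwrite(f"pics/{c}4.png",im[:,:,::-1])
E
```

```text
[381.59155578 156.44565985 402.78277694] [0.42751242 0.44703167 0.48149676]
top [('tester', [([545.8, 18.7, 4.4], 0.55)]), ('dial_line', [([503.7, -7.2, 116.7], 0.83)]), ('long_mark', [([488.4, 8.5, 80.5], 0.64)]), ('start_top', [([519.1, 114.7, 107.2], 0.73)]), ('cassette', [([608.0, 109.2, 87.3], 0.87)])]
scene [('tester', [([544.7, 22.8, 1.9], 0.7)]), ('dial_line', [([506.4, -3.1, 114.5], 0.88)]), ('long_mark', [([483.4, 6.0, 84.0], 0.97)]), ('start_top', [([519.2, 110.4, 104.9], 0.66)]), ('cassette', [([609.4, 113.8, 81.8], 0.71)])]
wrist [('tester', []), ('dial_line', []), ('long_mark', []), ('start_top', []), ('cassette', [])]
```

View pics/scene4.png

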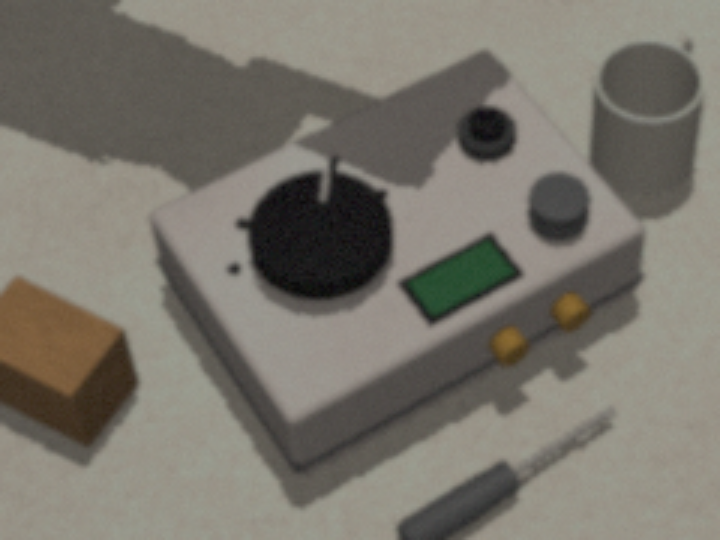

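View pics/wrist4.png

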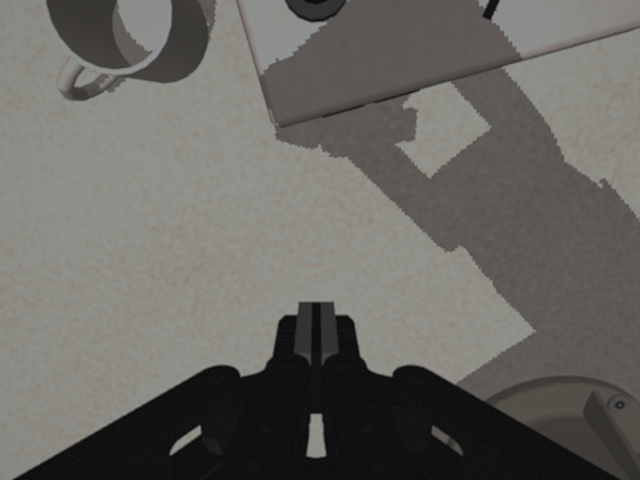

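The scene view shows the line at (327,185) still pointing into the long mark at (334,162). The button is up at (487,125), nothing else has moved, and the gripper is clear. I'll hand it in.

```bash
python3 -c "
from rig import r
print(r.sign_off())"
```

```text
the job is handed in; nothing more can be done
None
```

The dial is on the long mark, and the start button was then pressed fully down and came back up. I handed the job in at about 11.7 s, with no verdict reported.

- **Dial:** I turned it two clicks clockwise with the closed fingertips, pressing about 6 N at 30 mm from the axis. Before I pressed the button, all three cameras showed the white line along the long mark. The scene camera and the networks' readings agreed again afterwards.
- **Button:** The force rose to 18 N at about 6 mm of travel, against about 4 N for the spring, so it had reached its stop. After release it looks up in the scene view, and the networks put its top at 105–107 mm (107 expected).
- **Surroundings:** The tester, cassette, mug, carton and screwdriver look unmoved, and the tester and cassette positions match to within the networks' accuracy. The gripper is clear of everything, with contact force near zero.
- **Misses:** Before the press, one network reading from the scene camera placed the button on the cassette. I ignored it, since the other measurements agreed. The wrist camera's last picture was too far off to detect anything, so it gave no final check.

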